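# Latch the tool case and draw its telescopic handle to the second stop

## Robot

A 6-joint arm with a two-finger parallel gripper is mounted at the origin on a cart in front of the work surface, level with it; the furniture and walls round the work are solid. World frame = base frame: x ahead of the robot, y to its left, z up, the work surface at z = 0. Lengths are in mm, angles in rad, forces in N, time in s.
With the tool pointing down it reaches from about 350 to 725 mm from the base axis. Payload 4.3 kg.
Tool frame: the origin (TCP) lies on the mounting face of the last link; the fingertips stand 173 mm ahead of it and the grasp point (between the pads) lies 155 mm ahead of it (env.nose_length is the z of the fingertips in the tool frame, in mm); z points along the fingers, y is the line along which they close (so a half turn about z gives the same grasp; the last joint's range is limited). The gripper opens to 85 mm and grips with 20 to 120 N. Pads are 22 mm wide; open, the fingers measure 114 mm over their backs; the gripper's body (76 mm by 85 mm) begins 54 mm behind the grasp point. The pads swing forward as they close: fully open they stand 13 mm farther back than shut.
Start: joints at [1.19, 0.377, 0.081, 1.274, 0, 1.46], TCP at [153.813, 554.066, 404.729] pointing down, gripper open.
Joint ranges: [-2.72, 2.72], [-0.84, 1.66], [-1.02, 1.22], [-1.77, 2.12], [-1.37, 1.28], [-3.14, 3.14]. Speed limits (rad/s): [2.57, 2.57, 3.14, 3.14, 3.14, 3.14].

## Interface

Orientations are given as a 3x3 rotation matrix whose columns are the frame's x, y, z axes.
In Python, from cell import env, eyes gives the robot as it stands.
- The arm moves only by the tool play_rows, never from a script. Its argument "commands" is a list that holds one entry, the list of rows, each a list of 7 numbers: the opening in per cent of the stroke, from 0 (shut) to 100 (fully open), then the shift along the tool's x, y, z in mm, then the turn, a rotation vector about the tool's x, y, z in rad. A call has 1 to 5 rows; each row shifts and turns the commanded pose from where the row before left it, along the tool's axes as they then stand; what a row does not reach is not made up. A row lasts 1/12 s, in which the tool goes at most 41.7 mm and 7.16 degrees, less where a joint would pass 70% of its speed; a pose out of reach is approached as far as the arm can. A call is refused whole if a number of a shift passes 41.7 or a number of a turn 0.125, either way. A call with a gripper value outside its range is refused whole. The fingers move at their own pace and stop on an object; the grip force is fixed at half the most. Time passes only in rows, so rows that do not move let the fingers close. It gives the time, the measured TCP pose, the force, the opening and the grip force at its end, in the units of the state.
- env.sense(): the state, without advancing time (a new reading comes with each control period).
- eyes.camera(name): name is "scene" or "top" or "wrist"; returns the picture (420x560x3 uint8, red, green, blue); there is no depth.
- eyes.camera_info(name): a dict with "fx", "fy", "cx", "cy" (pixels), "cam_to_world" (4x4, takes a point from camera to world coordinates). Camera axes: x right, y up, looking along -z (the intrinsics and any distortion apply to the point x, -y, -z); pixel columns grow to the right and rows downward; lengths in mm; the calibration is good to about 2 mm. A picture is of the moment at which its call begins: read the wrist's pose just before it. camera_info takes no time and is no camera call; for the wrist camera it gives the pose at the moment of the call.
- env.close_job(): hands the job in; it is judged then, once.
Trained networks look in the newest picture that a camera, given by its name, has taken for a name from the list of things; names that differ only in an ending like _2 or _b are one class to them, and where a whole thing is asked for, a point or a joint stands for the part that bears it (a point fixed in the world has none). Each returns a list of dicts, best first, with "conf" (0 to 1); they miss things now and then, are a little off and sometimes report something else, mostly with a low value. They report only what shows in the picture. A call takes as long as a camera call.
- eyes.masks_of(camera, label): "region" (420x560 bool, what is visible of it) and "position" ([column, row] in pixels, amid what is visible of it).
The state is a dict: "t": time; "joint_positions": joint angles; "dq": joint speeds; "joint_efforts": joint torques, N m; "ee_pos": TCP position; "tcp_rot": TCP orientation; "contact_force": force on the tool from outside, world axes, zero at the start; "ft_torque": the same for the moment, N m; "opening": finger opening in mm; "finger_force": force on a finger pad.
Only numpy, scipy, OpenCV 4.12 (cv2) and the standard library are available. Lean on these libraries where they do the work, as an engineer would, in place of code of your own. Each camera call takes 0.05 s, during which the arm holds its last target. There are 200 camera calls.

## Task

Get the orange tool case ready to be taken away: first swing its steel hasp right over and down flat on the catch, then press in the red button on the black telescopic handle and pull the handle up past its first stop to the second stop, where it comes no farther. Finish while still gripping the handle fully drawn out there, and leave the small parts lying on the cart where they are.

Things in the scene. Friction and masses are not known exactly. Their poses are not given: they have to be found in the camera images.
- tool_case: orange tool case, closed, standing upright and fixed on the cart; 96 mm (its x) by 190 mm (its y) by 110 mm high. Origin: centre of its underside. Its x points to its back, away from the robot; its y to its left, z up. A black seam runs along y across the middle of the top (x = 0). On the top, at the left, the steel hasp (at y = +55 mm); at the right the black handle (crossbar centre at x = +14, y = -40 mm).
- hasp_hinge (a point): centre of the hasp's hinge pin, on the case's top at x = +16, y = +55 mm, z = 116 mm in the case's frame (6 mm above the top); the pin runs along the case's y
- hasp_lip (a point): middle of the top of the turned-up lip at the free end of the hasp, 53 mm from the pin and (when the hasp is flat) 5.5 mm above it. The hasp is a steel strap 57 mm long from the pin, 29 mm wide, with a slot for the catch; the lip stands 7 mm above the strap and is the highest part when closed (staple of the catch: 11 mm above the case's top, lip: 12 mm).
- hasp (a joint): angle of the hasp in rad: 0 = closed, flat, pointing to the case's front (its -x) over the catch; 1.57 = standing straight up; up to 2.5 = leaning back. It starts open, leaning back, and its stiff hinge (0.02 N m) lets it stay at any angle; it can be pushed over with a shut gripper from behind towards the case's front and then pressed flat from straight above on the lip (pushing on against the inner side of the lip jams).
- handle_grip (a point): centre of the black crossbar of the telescopic handle; the crossbar is 22 mm (case's x) by 92 mm (case's y) by 24 mm high, its underside 14 mm above the case's top when pushed in. Two steel tubes of 12.4 mm, 28 mm to either side of the centre, run down into the case.
- button_face (a point): centre of the outer face of the red release button in the middle of the crossbar's front side (facing the case's -x); 28 mm wide, 14 mm high, standing 7 mm proud of the crossbar. Gripping the crossbar front to back across its middle (29 mm wide there) presses it.
- release_button (a joint): travel of the red button into the crossbar in m: 0 = out, 0.005 = fully in (about 5 N). Unless it is pressed more than 3.5 mm the pushed-in handle is locked and cannot be drawn out; it springs out when let go.
- pull_handle (a joint): how far the handle is drawn straight up out of the case, in m: 0 = pushed in; about 0.045 = first stop, a click that takes about 8 to 12 N to pull past (free again from 0.057); 0.090 = second stop, the solid end of travel. The handle weighs about 0.2 kg; nothing holds it at the second stop and it sinks back to the first stop when let go.
- bracket: yellowish sheet metal bracket, 63 x 43 x 36 mm, lying loose in the next compartment of the tray; origin at the centre of its underside. To be left alone.
- loose_bolt: loose brass-coloured bolt, 36 mm long, 13 mm high, in the next compartment of the tray; origin under its centre. To be left alone.
- clip: loose grey and rusty clip plate, 23 x 22 x 10 mm, in the next compartment of the tray; origin under its centre. To be left alone.

How it is judged:
By the outcome, as a careful person would: the job done as asked, in the order asked, and still so for the second after the job is handed in, while the arm keeps its last pose, push and grip.
It also fails if it takes over 45 s, if anything falls off the work surface, if the arm or the gripper's body presses on something with over 40 N, if the wrist force passes 120 N, or if a joint passes its speed limit or range.

## Working session

There is one attempt and no reset: what is moved stays moved. The work goes in short steps, Python scripts to look and compute and a tool call to move; the robot and the scene stay as the last step left them, time stands still between calls to the robot, and variables do not carry over. Pictures are saved under pics/ and viewed, at most 10 in all, crops included, and the job is handed in when it is done.

Besides the shell and the picture viewer there is one more tool, called after ">>>" as name(argument=value, ...) on one line, values as JSON. play_rows: Moves the arm, as the interface text tells. Its arguments: {"type":"object","properties":{"commands":{"type":"array"}},"required":["commands"]}

```bash
ls; mkdir -p pics; python3 - <<'E'
from cell import env, eyes
import cv2, numpy as np
np.set_printoptions(precision=4,suppress=True)
s=env.sense(); print(s['t'],s['ee_pos'],s['tcp_rot'],s['opening'],env.nose_length)
ims=[]
for c in ['scene','top']:
    im=eyes.camera(c); ims.append(im); i=eyes.camera_info(c); print(c,{k:(np.array(v)) for k,v in i.items()})
    cv2.imwrite(f'pics/{c}1.png',im[:,:,::-1])
    for l in ['tool_case','hasp','hasp_lip','hasp_hinge','handle_grip','button_face','release_button']:
        for m in eyes.masks_of(c,l)[:2]: print(c,l,round(m['conf'],2),m['position'],m['region'].sum())
E
```

```text
pics
0.0 [153.722  553.7718 403.7385] [[-0.9635  0.2675 -0.0008]
 [ 0.2675  0.9635 -0.0019]
 [ 0.0002 -0.002  -1.    ]] 85.61340602911447 173.4
scene {'fx': array(405.2625), 'fy': array(405.2625), 'cx': array(282.8894), 'cy': array(204.5365), 'cam_to_world': array([[   0.878 ,    0.2823,   -0.3865,  111.4973],
       [  -0.4783,    0.4877,   -0.7304, -485.9455],
       [  -0.0177,    0.8261,    0.5632,  570.3959],
       [   0.    ,    0.    ,    0.    ,    1.    ]])}
scene tool_case 0.74 [263.6, 181.3] 3716
scene tool_case 0.65 [337.3, 290.8] 432
scene hasp 0.7 [262.9, 134.0] 124
scene hasp_lip 0.6 [265.6, 134.8] 164
scene hasp_lip 0.37 [272.5, 159.1] 337
scene hasp_hinge 0.86 [263.2, 179.4] 3737
scene handle_grip 0.57 [276.1, 156.0] 339
scene button_face 0.45 [266.0, 155.2] 48
top {'fx': array(477.9044), 'fy': array(477.9044), 'cx': array(267.3549), 'cy': array(205.4509), 'cam_to_world': array([[  -0.0823,    0.976 ,   -0.2015,  233.1929],
       [  -0.9966,   -0.0805,    0.0173,  127.6377],
       [   0.0006,    0.2023,    0.9793, 1125.2046],
       [   0.    ,    0.    ,    0.    ,    1.    ]])}
top tool_case 0.8 [180.7, 203.1] 4552
top hasp 0.63 [150.1, 182.0] 241
top hasp 0.41 [340.1, 204.3] 223
top hasp_lip 0.7 [151.4, 179.6] 217
top hasp_hinge 0.61 [178.3, 202.9] 4582
top handle_grip 0.83 [198.9, 187.3] 529
top handle_grip 0.19 [316.1, 241.1] 51
top button_face 0.43 [195.0, 197.4] 62
```

```bash
python3 - <<'E'
import cv2, numpy as np
a=cv2.imread('pics/scene1.png'); b=cv2.imread('pics/top1.png')
a=cv2.resize(a[90:260,180:350],(600,600),interpolation=cv2.INTER_CUBIC)
cv2.imwrite('pics/c1.png',a)
cv2.imwrite('pics/top1x.png',cv2.resize(b[130:280,100:300],(800,600),interpolation=cv2.INTER_CUBIC))
E
```

```text
(no output)
```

View pics/scene1.png

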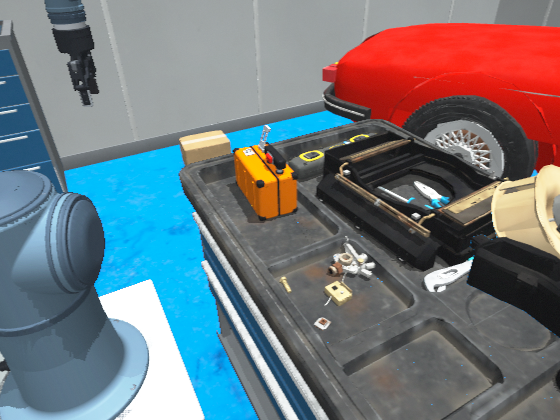

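View pics/top1x.png

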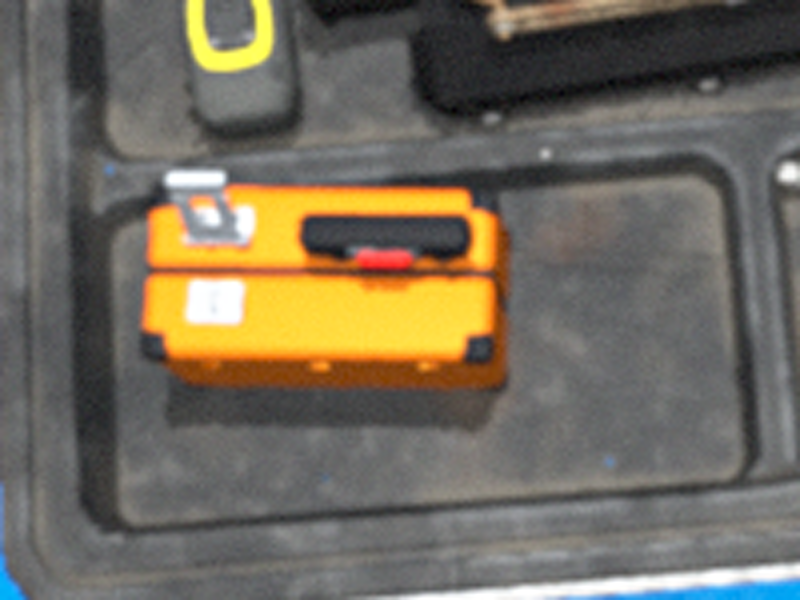

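The scene view shows the orange case at about (265,180), with the hasp leaning back at its far left (265,135) and the handle at (275,157). In the top view the red button is at about (196,195) and the catch plate at (154,205). I'll get finer features from the enlarged scene crop.

View pics/c1.png

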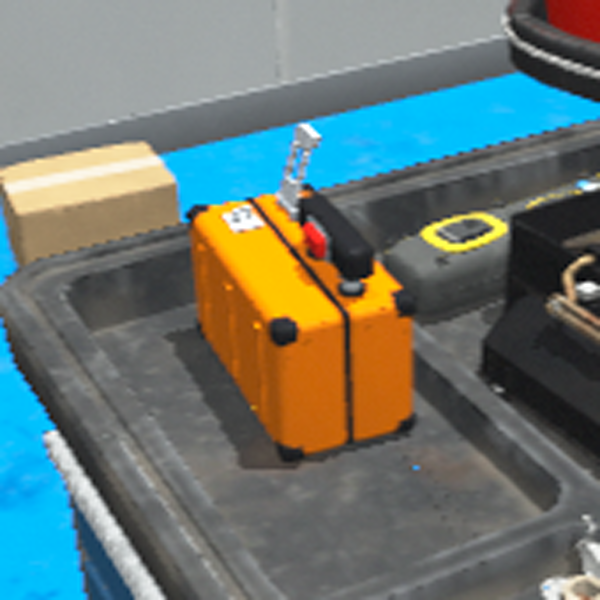

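The crop shows the seam's right end at crop (348,312), its left end at (248,200), the button at (316,240), the lip at (307,130) and the front bottom right corner at (288,455). I'll fit the case pose and hasp angle to both views.

```bash
cat > h.py <<'E'
import numpy as np
from cell import env, eyes
from scipy.optimize import least_squares
np.set_printoptions(precision=2,suppress=True)
def proj(i,p):
    T=np.linalg.inv(np.array(i['cam_to_world'])); q=T[:3,:3]@p+T[:3,3]
    return np.array([i['cx']+i['fx']*q[0]/-q[2], i['cy']-i['fy']*q[1]/-q[2]])
def lip(a): # case frame; strap direction at angle a: a=0 -> -x, 1.57 -> +z
    d=np.array([-np.cos(a),0,np.sin(a)]); n=np.array([np.sin(a),0,np.cos(a)])
    return np.array([16,55,116])+53*d+5.5*n
def W(p,c):
    R=np.array([[np.cos(p[3]),-np.sin(p[3]),0],[np.sin(p[3]),np.cos(p[3]),0],[0,0,1]])
    return np.array(p[:3])+R@np.array(c,float)
E
python3 - <<'E'
from h import *
I={c:eyes.camera_info(c) for c in('scene','top')}
S=lambda u,v:(180+u/3.529,90+v/3.529); T=lambda u,v:(100+u/4,130+v/4)
obs=[('scene',(0,-95,110),S(348,312)),('scene',(0,95,110),S(250,200)),('scene',(-4,-40,136),S(316,240)),('scene',(-48,-95,0),S(288,458)),('scene','lip',S(307,130)),
('scene',(48,-95,0),S(410,430)),
('top',(0,-95,110),T(500,273)),('top',(0,95,110),T(147,270)),('top',(-4,-40,138),T(385,259)),('top',(14,-40,148),T(387,233)),('top','lip',T(197,178)),('top',(-48,-95,110),T(495,360)),('top',(-48,95,110),T(143,358)),('top',(16,55,116),T(217,239))]
def f(p): return np.concatenate([proj(I[c],W(p,lip(p[4]) if isinstance(q,str) else q))-o for c,q,o in obs])
r=least_squares(f,[250,300,0,0,2.2],loss='soft_l1')
print(r.x); print(f(r.x).reshape(-1,2))
p=r.x
for n,c in dict(hinge=(16,55,116),lip=lip(p[4]),grip=(14,-40,136),button=(-4,-40,136)).items(): print(n,W(p,c), np.hypot(*W(p,c)[:2]))
E
```

```text
[474.36 296.29   3.86  31.33  52.1 ]
[[ 0.1  -0.24]
 [-1.29 -2.56]
 [-2.24 -0.44]
 [-0.74  3.69]
 [ 0.27  0.27]
 [ 1.96  1.44]
 [-0.81 -0.64]
 [-0.19 -0.11]
 [ 0.66  1.75]
 [-0.25 -1.18]
 [ 0.44  0.38]
 [-0.02 -0.57]
 [-0.49 -0.3 ]
 [ 0.49 -0.14]]
hinge [494.97 349.73 119.86] 606.0563140280588
lip [514.23 348.09 169.51] 620.9697446528098
grip [484.92 255.25 139.86] 547.9909509969523
button [466.98 256.77 139.86] 532.9195125411325
```

```bash
cat >> h.py <<'E'
from scipy.spatial.transform import Rotation as Ro
def down(yaw): # tool y along world angle yaw, z down
    y=np.array([np.cos(yaw),np.sin(yaw),0]); z=np.array([0,0,-1.]); return np.c_[np.cross(y,z),y,z]
def plan(target,Rt,n,P=None,R=None):
    s=env.sense(); P=np.array(s['ee_pos']) if P is None else P; R=np.array(s['tcp_rot']) if R is None else R
    w=Ro.from_matrix(R.T@Rt).as_rotvec()/n; d=(np.array(target)-P)/n; out=[]
    for k in range(n): out.append(np.r_[R.T@d,w]); R=R@Ro.from_rotvec(w).as_matrix()
    return np.array(out)
E
python3 -c "
from h import *
np.set_printoptions(precision=3,suppress=True)
print(plan([480,300,420],down(-.085),13))"
```

```text
[[-29.405 -12.121  -1.175   0.     -0.      0.107]
 [-30.527  -8.925  -1.175   0.     -0.      0.107]
 [-31.303  -5.628  -1.175   0.     -0.      0.107]
 [-31.724  -2.268  -1.175   0.     -0.      0.107]
 [-31.786   1.119  -1.175   0.     -0.      0.107]
 [-31.486   4.493  -1.174   0.     -0.      0.107]
 [-30.83    7.815  -1.174   0.     -0.      0.107]
 [-29.824  11.049  -1.174   0.     -0.      0.107]
 [-28.48   14.158  -1.174   0.     -0.      0.107]
 [-26.813  17.106  -1.174   0.     -0.      0.107]
 [-24.842  19.861  -1.174   0.     -0.      0.107]
 [-22.589  22.39   -1.174   0.     -0.      0.107]
 [-20.08   24.665  -1.175   0.     -0.      0.107]]
```

>>> play_rows(commands=[[[0,-29.4,-12.1,-1.2,0,0,0.107],[0,-30.5,-8.9,-1.2,0,0,0.107],[0,-31.3,-5.6,-1.2,0,0,0.107],[0,-31.7,-2.3,-1.2,0,0,0.107],[0,-31.8,1.1,-1.2,0,0,0.107]]])

```text
t: 1.22
ee_pos: [280.0, 455.3, 410.9]
tcp_rot: [[-0.689, 0.725, 0.0], [0.725, 0.689, 0.0], [0.0, 0.0, -1.0]]
contact_force: [0.0, 0.5, -0.4]
opening: 25.3
finger_force: 0.0
```

>>> play_rows(commands=[[[0,-31.5,4.5,-1.2,0,0,0.107],[0,-30.8,7.8,-1.2,0,0,0.107],[0,-29.8,11.0,-1.2,0,0,0.107],[0,-28.5,14.2,-1.2,0,0,0.107],[0,-26.8,17.1,-1.2,0,0,0.107]]])

```text
t: 1.63
ee_pos: [405.3, 357.0, 416.9]
tcp_rot: [[-0.223, 0.975, 0.0], [0.975, 0.223, 0.0], [0.0, 0.0, -1.0]]
contact_force: [-0.5, 0.3, -1.0]
opening: -0.2
finger_force: 0.0
```

>>> play_rows(commands=[[[0,-24.8,19.9,-1.2,0,0,0.107],[0,-22.6,22.4,-1.2,0,0,0.107],[0,-20.1,24.7,-1.2,0,0,0.107],[0,0,0,0,0,0,0]]])

```text
t: 1.97
ee_pos: [483.2, 296.1, 420.3]
tcp_rot: [[0.1, 0.995, 0.003], [0.995, -0.1, -0.001], [-0.001, 0.003, -1.0]]
contact_force: [0.0, 0.4, -0.4]
opening: 0.0
finger_force: 0.0
```

```bash
python3 - <<'E'
from h import *
import cv2
s=env.sense(); print(s['t'],s['ee_pos'],s['tcp_rot'],s['joint_positions'],s['contact_force'])
i=eyes.camera_info('wrist'); print(i)
im=eyes.camera('wrist'); cv2.imwrite('pics/w1.png',cv2.resize(im[:,:,::-1],(800,600)))
p=[474.36,296.29,3.86,-.085,1.83]
for n,c in dict(hinge=(16,55,116),lip=lip(p[4]),grip=(14,-40,148),button=(-4,-40,136),seamL=(0,95,110),seamR=(0,-95,110),fl=(-48,95,110)).items(): print(n,proj(i,W(p,c)),proj(i,W(p,c))*10/7)
E
```

```text
1.9667 [483.16 296.06 420.28] [[ 0.1  1.   0. ]
 [ 1.  -0.1 -0. ]
 [-0.   0.  -1. ]] [ 0.44  0.36  0.09  1.3  -0.    2.11] [ 0.    0.43 -0.4 ]
{'fx': 324.782679314294, 'fy': 324.782679314294, 'cx': 276.00881203693814, 'cy': 210.29341023335567, 'cam_to_world': array([[  0.99,   0.1 ,   0.02, 489.08],
       [ -0.1 ,   0.96,   0.26, 362.15],
       [  0.  ,  -0.26,   0.97, 388.95],
       [  0.  ,   0.  ,   0.  ,   1.  ]])}
hinge [284.03 137.67] [405.75 196.66]
lip [314.58 140.59] [449.4  200.84]
grip [283.62 262.53] [405.18 375.04]
button [261.48 256.82] [373.54 366.89]
seamL [263.26  86.16] [376.09 123.08]
seamR [268.39 299.67] [383.41 428.1 ]
fl [202.93  87.13] [289.9  124.47]
```

View pics/w1.png

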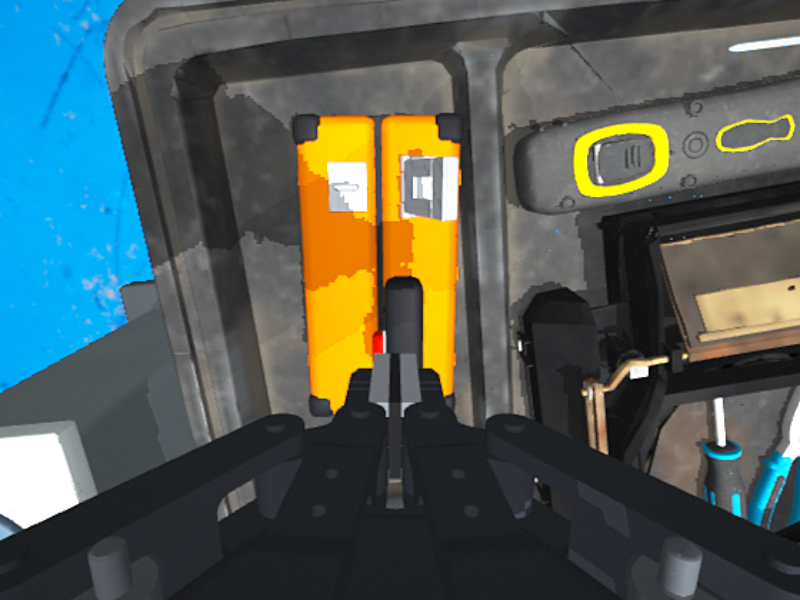

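The wrist view shows the case from above, 5 to 10 px off my prediction. The seam's left end is at (378,116), the hasp hinge at about (404,187), the lip's top edge at (456,188) and the crossbar's left end at (404,278). I'll refit with these points.

```bash
python3 - <<'E'
from h import *
I={c:eyes.camera_info(c) for c in('scene','top','wrist')}
S=lambda u,v:(180+u/3.529,90+v/3.529); T=lambda u,v:(100+u/4,130+v/4); V=lambda u,v:(u*.7,v*.7)
obs=[('scene',(0,-95,110),S(348,312)),('scene',(0,95,110),S(250,200)),('scene',(-4,-40,136),S(316,240)),('scene',(-48,-95,0),S(288,458)),('scene','lip',S(307,130)),
('scene',(48,-95,0),S(410,430)),
('top',(0,-95,110),T(500,273)),('top',(0,95,110),T(147,270)),('top',(-4,-40,138),T(385,259)),('top',(14,-40,148),T(387,233)),('top','lip',T(197,178)),('top',(-48,-95,110),T(495,360)),('top',(-48,95,110),T(143,358)),
('wrist',(0,95,110),V(378,116)),('wrist',(-48,95,110),V(296,116)),('wrist',(48,95,110),V(461,114)),('wrist','lip',V(456,188)),('wrist',(14,6,146),V(404,278)),('wrist',(3,-15,148),V(387,330)),('wrist',(25,-15,148),V(422,330)),('wrist',(16,55,116),V(404,187)),('wrist',(0,20,110),V(379,240))]
# per-camera small offset (calibration) as nuisance, translation mm/px prior
cams=['scene','top','wrist']
def f(p):
    r=[(proj(I[c],W(p,lip(p[4]) if isinstance(q,str) else q))-o-p[5+2*cams.index(c):7+2*cams.index(c)])*(1 if c!='wrist' else 1) for c,q,o in obs]
    return np.concatenate(r+[p[5:11]/1.0])
r=least_squares(f,[474,298,4,-.085,1.9]+[0]*6,loss='soft_l1'); p=r.x
print(p); print(f(p)[:-6].reshape(-1,2))
for n,c in dict(hinge=(16,55,116),lip=lip(p[4]),grip=(14,-40,136),button=(-4,-40,136)).items(): print(n,W(p,c))
E
```

```text
[473.36 302.69  -2.33  -0.08   1.9   -1.37   1.26  -2.33   0.77   0.92
   0.24]
[[-0.15 -0.27]
 [-1.21 -2.49]
 [-2.39 -0.32]
 [-0.76  3.25]
 [ 1.25  0.78]
 [ 1.67  1.02]
 [-1.12 -0.18]
 [-0.03  0.48]
 [ 0.43  2.29]
 [-0.51 -0.58]
 [ 0.61 -0.02]
 [-0.32 -0.22]
 [-0.3   0.18]
 [-0.48 -0.74]
 [-2.3   0.04]
 [ 0.71 -0.13]
 [-0.29  0.97]
 [ 0.32  2.74]
 [-1.58 -6.81]
 [ 1.96 -7.14]
 [ 1.52  0.3 ]
 [ 0.64  4.65]]
hinge [493.88 356.17 113.67]
lip [515.98 354.32 162.12]
grip [483.98 261.66 133.67]
button [466.04 263.16 133.67]
```

```bash
python3 - <<'E'
from h import *
I={c:eyes.camera_info(c) for c in('scene','top','wrist')}
S=lambda u,v:(180+u/3.529,90+v/3.529); T=lambda u,v:(100+u/4,130+v/4); V=lambda u,v:(u*.7,v*.7)
obs=[('scene',(0,-95,110),S(348,312)),('scene',(0,95,110),S(250,200)),('scene',(-4,-40,136),S(316,240)),('scene','lip',S(307,130)),
('top',(0,-95,110),T(500,273)),('top',(0,95,110),T(147,270)),('top',(-4,-40,138),T(385,259)),('top',(14,-40,148),T(387,233)),('top','lip',T(197,178)),('top',(-48,-95,110),T(495,360)),('top',(-48,95,110),T(143,358)),
('wrist',(0,95,110),V(378,116)),('wrist',(-48,95,110),V(296,116)),('wrist',(48,95,110),V(461,114)),('wrist','lip',V(456,188)),('wrist',(14,6,144),V(404,278)),('wrist',(3,-15,146),V(387,0)),('wrist',(25,-15,146),V(422,0)),('wrist',(16,55,116),V(404,187)),('wrist',(0,20,110),V(379,0))]
cams=['scene','top','wrist']
def f(p):
    r=[]
    for c,q,o in obs:
        e=proj(I[c],W(p,lip(p[4]) if isinstance(q,str) else q))-o-p[5+2*cams.index(c):7+2*cams.index(c)]
        if o[1]==0: e[1]=0
        r.append(e)
    return np.concatenate(r+[p[5:11]/1.0])
for z0 in (None,0,4):
    g=f if z0 is None else (lambda p:np.r_[f(p),(p[2]-z0)*100])
    r=least_squares(g,[474,298,4,-.085,1.9]+[0]*6,loss='soft_l1'); p=r.x
    print(p,r.cost)
    if z0 is None: print(f(p)[:-6].reshape(-1,2))
    for n,c in dict(hinge=(16,55,116),lip=lip(p[4]),grip=(14,-40,136)).items(): print(n,W(p,c))
E
```

```text
[473.58 302.99  -6.61  -0.08   1.9   -1.42   2.02  -2.09   1.06   1.05
   0.3 ] 15.95075893882804
[[-0.04  0.54]
 [-1.   -1.81]
 [-2.23  0.5 ]
 [ 1.57  1.61]
 [-1.33 -0.1 ]
 [ 0.12  0.51]
 [ 0.33  2.36]
 [-0.59 -0.46]
 [ 0.76 -0.02]
 [-0.54 -0.23]
 [-0.16  0.13]
 [-0.14 -0.56]
 [-1.07  0.18]
 [ 0.15  0.11]
 [-0.36  0.28]
 [ 0.26  0.55]
 [-1.34  0.  ]
 [ 1.56  0.  ]
 [ 1.53 -0.27]
 [ 0.88  0.  ]]
hinge [494.13 356.45 109.39]
lip [516.61 354.56 157.66]
grip [484.18 261.95 129.39]
[473.15 302.53  -0.    -0.08   1.89  -1.59   0.03  -2.46   0.66   0.7
   0.5 ] 19.25322978806017
hinge [493.63 356.02 116.  ]
lip [515.51 354.21 164.55]
grip [483.81 261.51 136.  ]
[472.89 302.13   4.    -0.08   1.88  -1.68  -1.11  -2.63   0.43   0.51
   0.68] 24.38311699103283
hinge [493.35 355.63 120.  ]
lip [514.84 353.86 168.73]
grip [483.55 261.11 140.  ]
```

>>> play_rows(commands=[[[0,20.7,17.5,0,0,0,-0.02],[0,20.7,17.5,0,0,0,0],[0,20.7,17.5,0,0,0,0],[0,0,0,25,0,0,0],[0,0,0,25,0,0,0]]])

```text
t: 2.43
ee_pos: [537.7, 359.4, 371.3]
tcp_rot: [[0.068, 0.998, 0.005], [0.998, -0.068, 0.003], [0.004, 0.005, -1.0]]
contact_force: [0.5, -0.2, -1.0]
opening: 0.4
finger_force: 0.0
```

>>> play_rows(commands=[[[0,0,0,25,0,0,0],[0,0,0,25,0,0,0],[0,0,0,0,0,0,0]]])

```text
t: 2.68
ee_pos: [533.8, 356.9, 314.5]
tcp_rot: [[0.069, 0.998, -0.009], [0.998, -0.069, -0.004], [-0.005, -0.009, -1.0]]
contact_force: [-0.3, 0.2, -0.3]
opening: 0.2
finger_force: 0.1
```

```bash
python3 - <<'E'
from h import *
import cv2
s=env.sense(); print(s['t'],s['ee_pos'],s['tcp_rot'],s['contact_force'])
p=[473.4,302.8,-4,-.08]
R=np.array(s['tcp_rot']); tip=np.array(s['ee_pos'])+R[:,2]*173.4; d=tip-p[:3]
print('tip in case',[np.cos(p[3])*d[0]+np.sin(p[3])*d[1],-np.sin(p[3])*d[0]+np.cos(p[3])*d[1],d[2]])
im=eyes.camera('wrist'); cv2.imwrite('pics/w2.png',im[:,:,::-1])
E
```

```text
2.6833 [533.8  356.86 314.49] [[ 0.07  1.   -0.01]
 [ 1.   -0.07 -0.  ]
 [-0.01 -0.01 -1.  ]] [-0.31  0.19 -0.32]
tip in case [np.float64(54.3965198527271), np.float64(57.82416846284718), np.float64(145.10000545069784)]
```

View pics/w2.png

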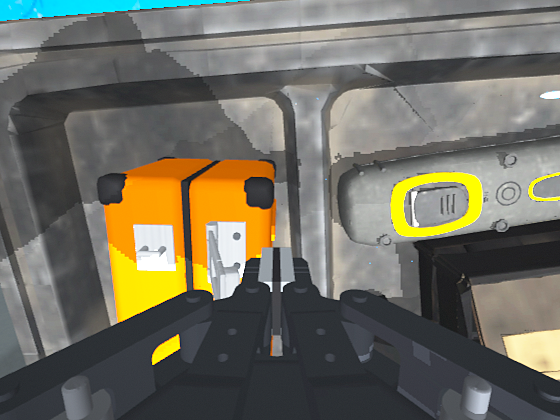

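The finger (tip at about (277,260)) now stands just behind the hasp strap (about (225,265)). I'll sweep it towards the front along an arc.

>>> play_rows(commands=[[[0,-1,-11,-1,0,0,0],[0,-1,-11,-1,0,0,0],[0,0,-11,-1,0,0,0],[0,0,-6,0,0,0,0],[0,0,-7,4,0,0,0]]])

```text
t: 3.15
ee_pos: [490.7, 359.1, 322.2]
tcp_rot: [[0.07, 0.998, 0.004], [0.998, -0.07, 0.003], [0.003, 0.004, -1.0]]
contact_force: [-0.4, 0.3, 0.5]
opening: 0.0
finger_force: 0.2
```

>>> play_rows(commands=[[[0,0,-6,6,0,0,0],[0,0,-4,8,0,0,0],[0,0,0,0,0,0,0],[0,0,0,0,0,0,0]]])

```text
t: 3.48
ee_pos: [479.9, 358.8, 304.2]
tcp_rot: [[0.071, 0.997, -0.002], [0.997, -0.071, -0.001], [-0.001, -0.002, -1.0]]
contact_force: [0.7, 0.1, -0.3]
opening: -0.3
finger_force: 0.0
```

```bash
cat >> h.py <<'E'
def tipcase(p=(473.4,302.8,-4,-.08)):
    s=env.sense(); R=np.array(s['tcp_rot']); d=np.array(s['ee_pos'])+R[:,2]*173.4-p[:3]
    return np.array([np.cos(p[3])*d[0]+np.sin(p[3])*d[1],-np.sin(p[3])*d[0]+np.cos(p[3])*d[1],d[2]])
E
python3 - <<'E'
from h import *
import cv2
s=env.sense(); print(s['t'],s['ee_pos'],s['contact_force'],tipcase())
im=eyes.camera('wrist'); b=eyes.camera('scene')
b=cv2.resize(b[110:215,210:350],(560,420),interpolation=cv2.INTER_CUBIC)
cv2.imwrite('pics/w3.png',cv2.resize(np.vstack([im,b])[:,:,::-1],(400,600)))
E
```

```text
3.4833 [479.9  358.79 304.25] [ 0.73  0.14 -0.32] [  1.7   56.11 134.85]
```

View pics/w3.png

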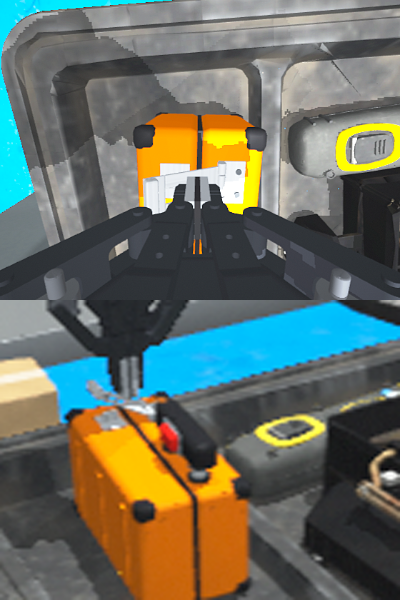

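The hasp now leans forward at roughly 0.6 rad, with the finger on the strap behind the lip. I'll push it a little lower before going over the lip.

>>> play_rows(commands=[[[0,0,-1,4,0,0,0],[0,0,-1,4,0,0,0],[0,0,0,3,0,0,0],[0,0,0,0,0,0,0]]])

```text
t: 3.92
ee_pos: [478.3, 358.9, 293.3]
tcp_rot: [[0.071, 0.997, -0.001], [0.997, -0.071, -0.001], [-0.001, -0.001, -1.0]]
contact_force: [-0.8, 0.2, -0.7]
opening: 0.1
finger_force: 0.0
```

```bash
python3 -c "
from h import *
print(env.sense()['contact_force'],tipcase())"
```

```text
[-0.75  0.24 -0.67] [  0.16  56.19 123.93]
```

>>> play_rows(commands=[[[0,0,0,-15,0,0,0],[0,0,0,-15,0,0,0],[0,0,-12,0,0,0,0],[0,0,-12,0,0,0,0],[0,-1,-11,0,0,0,0]]])

```text
t: 4.33
ee_pos: [443.3, 360.7, 324.6]
tcp_rot: [[0.071, 0.997, 0.001], [0.997, -0.071, 0.0], [0.0, 0.001, -1.0]]
contact_force: [-0.3, 0.2, -0.4]
opening: -0.3
finger_force: 0.0
```

>>> play_rows(commands=[[[0,0,0,5,0,0,0],[0,0,0,6,0,0,0],[0,0,0,6,0,0,0],[0,0,0,5,0,0,0],[0,0,0,3,0,0,0]]])

```text
t: 4.75
ee_pos: [443.7, 360.4, 297.9]
tcp_rot: [[0.071, 0.997, -0.001], [0.997, -0.071, -0.001], [-0.001, -0.001, -1.0]]
contact_force: [0.7, 0.6, 0.2]
opening: 0.1
finger_force: 0.1
```

```bash
python3 - <<'E'
from h import *
import cv2
s=env.sense(); print(s['t'],s['ee_pos'],s['contact_force'],tipcase())
im=eyes.camera('wrist'); b=eyes.camera('scene')
b=cv2.resize(b[110:215,210:350],(560,420),interpolation=cv2.INTER_CUBIC)
cv2.imwrite('pics/w4.png',cv2.resize(np.vstack([im,b])[:,:,::-1],(400,600)))
E
```

```text
4.75 [443.71 360.37 297.9 ] [0.75 0.56 0.21] [-34.4   54.86 128.5 ]
```

View pics/w4.png

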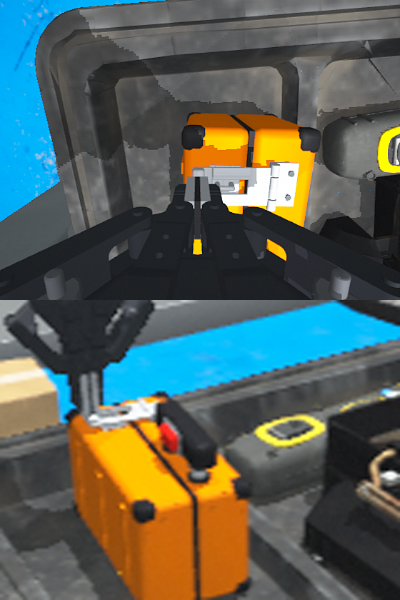

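The fingertip is over the lip at about (205,185), and the strap is nearly flat. I'll keep pressing in small steps.

>>> play_rows(commands=[[[0,0,0,2,0,0,0],[0,0,0,2,0,0,0],[0,0,0,2,0,0,0],[0,0,0,0,0,0,0]]])

```text
t: 5.18
ee_pos: [443.6, 360.7, 294.9]
tcp_rot: [[0.071, 0.997, 0.002], [0.997, -0.071, 0.001], [0.001, 0.002, -1.0]]
contact_force: [-2.4, -1.7, 7.3]
opening: 0.1
finger_force: 3.8
```

>>> play_rows(commands=[[[0,0,0,1.5,0,0,0],[0,0,0,0,0,0,0]]])

```text
t: 5.35
ee_pos: [443.5, 360.7, 294.6]
tcp_rot: [[0.071, 0.997, 0.002], [0.997, -0.071, 0.001], [0.001, 0.002, -1.0]]
contact_force: [-4.2, -1.7, 15.3]
opening: 0.1
finger_force: 7.5
```

>>> play_rows(commands=[[[0,0,0,1.5,0,0,0],[0,0,0,0,0,0,0]]])

```text
t: 5.52
ee_pos: [443.4, 360.7, 294.4]
tcp_rot: [[0.071, 0.997, 0.003], [0.997, -0.071, 0.002], [0.002, 0.003, -1.0]]
contact_force: [-7.6, -4.1, 23.1]
opening: -0.2
finger_force: 11.1
```

>>> play_rows(commands=[[[0,0,0,-20,0,0,0],[20,0,0,-30,0,0,0],[40,-30,10,-30,0,0,0],[60,-35,15,-10,0,0,0],[65,-34,15,0,0,0,0]]])

```text
t: 5.93
ee_pos: [477.1, 260.3, 383.0]
tcp_rot: [[0.068, 0.998, 0.007], [0.998, -0.068, 0.003], [0.003, 0.007, -1.0]]
contact_force: [1.4, 0.0, -0.0]
opening: 48.4
finger_force: 0.0
```

>>> play_rows(commands=[[[65,0,6,0,0,0,0],[65,0,0,0,0,0,0]]])

```text
t: 6.1
ee_pos: [483.3, 258.5, 379.5]
tcp_rot: [[0.075, 0.997, 0.002], [0.997, -0.075, 0.001], [0.001, 0.002, -1.0]]
contact_force: [0.4, -0.3, -0.2]
opening: 55.4
finger_force: 0.0
```

```bash
python3 - <<'E'
from h import *
import cv2
p=(473.2,302.5,0,-.08)
s=env.sense(); print(s['t'],s['ee_pos'],s['tcp_rot'],s['contact_force'],s['opening'],tipcase(p))
i=eyes.camera_info('wrist'); im=eyes.camera('wrist'); cv2.imwrite('pics/w5.png',im[:,:,::-1])
for n,c in dict(hinge=(16,55,116),lip=lip(0),barL=(14,6,146),barFL=(3,0,148),barBL=(25,0,148),seamL=(0,95,110),button=(-4,-40,136)).items(): print(n,proj(i,W(p,c)))
E
```

```text
6.1 [483.33 258.46 379.46] [[ 0.07  1.    0.  ]
 [ 1.   -0.07  0.  ]
 [ 0.    0.   -1.  ]] [ 0.41 -0.27 -0.22] 55.407157164646456 [ 13.88 -42.94 206.06]
hinge [281.12  74.06]
lip [199.58  72.39]
barL [277.94 152.46]
barFL [259.99 162.54]
barBL [295.81 162.71]
seamL [256.96   9.31]
button [251.02 219.35]
```

View pics/w5.png

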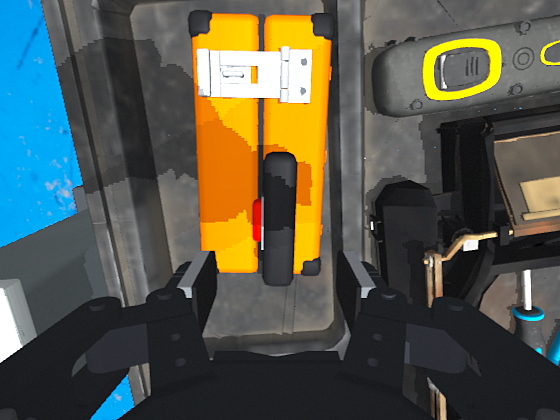

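The hasp lies flat with the staple showing through its slot at about (235,75). The crossbar (264–297) and button (row 219) match the prediction, so I can descend onto the handle.

>>> play_rows(commands=[[[65,1,0,20,0,0,0],[65,1,0,20,0,0,0],[65,1,0,20,0,0,0],[65,0,0,17,0,0,0],[65,0,0,12,0,0,0]]])

```text
t: 6.57
ee_pos: [480.7, 264.1, 287.6]
tcp_rot: [[0.069, 0.998, -0.003], [0.998, -0.069, -0.001], [-0.001, -0.003, -1.0]]
contact_force: [-0.4, -0.3, 0.4]
opening: 55.5
finger_force: 0.0
```

>>> play_rows(commands=[[[65,0,0,0,0,0,0],[0,0,0,0,0,0,0],[0,0,0,0,0,0,0],[0,0,0,0,0,0,0],[0,0,0,0,0,0,0]]])

```text
t: 6.98
ee_pos: [484.3, 263.5, 291.8]
tcp_rot: [[0.072, 0.997, 0.007], [0.997, -0.072, 0.001], [0.001, 0.006, -1.0]]
contact_force: [5.7, 0.2, -2.7]
opening: 22.0
finger_force: 63.6
```

>>> play_rows(commands=[[[0,0,0,0,0,0,0],[0,0,0,0,0,0,0]]])

```text
t: 7.15
ee_pos: [484.3, 263.4, 291.8]
tcp_rot: [[0.072, 0.997, 0.006], [0.997, -0.072, 0.001], [0.002, 0.006, -1.0]]
contact_force: [5.1, -0.2, -2.1]
opening: 22.3
finger_force: 63.5
```

>>> play_rows(commands=[[[0,0,0,-4,0,0,0],[0,0,0,-4,0,0,0],[0,0,0,0,0,0,0]]])

```text
t: 7.4
ee_pos: [484.3, 263.4, 300.3]
tcp_rot: [[0.072, 0.997, 0.007], [0.997, -0.072, 0.002], [0.002, 0.006, -1.0]]
contact_force: [6.1, 0.3, -3.0]
opening: 22.3
finger_force: 63.8
```

>>> play_rows(commands=[[[0,0,0,-10,0,0,0],[0,0,0,-10,0,0,0],[0,0,0,-10,0,0,0],[0,0,0,-6,0,0,0],[0,0,0,-6,0,0,0]]])

```text
t: 7.82
ee_pos: [484.3, 263.4, 340.3]
tcp_rot: [[0.072, 0.997, 0.005], [0.997, -0.072, 0.001], [0.002, 0.005, -1.0]]
contact_force: [11.8, 3.3, -13.5]
opening: 22.1
finger_force: 64.2
```

>>> play_rows(commands=[[[0,0,0,-6,0,0,0],[0,0,0,-6,0,0,0],[0,0,0,-8,0,0,0],[0,0,0,-8,0,0,0],[0,0,0,0,0,0,0]]])

```text
t: 8.23
ee_pos: [484.1, 263.3, 370.9]
tcp_rot: [[0.072, 0.997, 0.007], [0.997, -0.072, 0.002], [0.002, 0.007, -1.0]]
contact_force: [7.1, 1.1, -1.9]
opening: 22.0
finger_force: 64.0
```

>>> play_rows(commands=[[[0,0,0,-4,0,0,0],[0,0,0,-4,0,0,0],[0,0,0,-2,0,0,0],[0,0,0,-2,0,0,0],[0,0,0,0,0,0,0]]])

```text
t: 8.65
ee_pos: [484.3, 263.4, 381.3]
tcp_rot: [[0.072, 0.997, 0.006], [0.997, -0.072, 0.002], [0.002, 0.006, -1.0]]
contact_force: [7.6, 1.1, -3.2]
opening: 22.1
finger_force: 64.2
```

>>> play_rows(commands=[[[0,0,0,-1,0,0,0],[0,0,0,0,0,0,0],[0,0,0,0,0,0,0]]])

```text
t: 8.9
ee_pos: [484.3, 263.4, 381.4]
tcp_rot: [[0.072, 0.997, 0.006], [0.997, -0.072, 0.001], [0.002, 0.006, -1.0]]
contact_force: [9.9, 1.8, -8.3]
opening: 22.2
finger_force: 64.0
```

>>> play_rows(commands=[[[0,0,0,-1.5,0,0,0],[0,0,0,0,0,0,0],[0,0,0,0,0,0,0]]])

```text
t: 9.15
ee_pos: [484.5, 263.5, 381.5]
tcp_rot: [[0.072, 0.997, 0.004], [0.997, -0.072, 0.001], [0.001, 0.004, -1.0]]
contact_force: [12.7, 3.6, -15.5]
opening: 22.4
finger_force: 63.9
```

```bash
python3 - <<'E'
from h import *
import cv2
im=eyes.camera('wrist'); b=eyes.camera('scene')
b=cv2.resize(b[90:230,200:387],(560,420),interpolation=cv2.INTER_CUBIC)
cv2.imwrite('pics/w6.png',cv2.resize(np.vstack([im,b])[:,:,::-1],(400,600)))
E
```

```text
(no output)
```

View pics/w6.png

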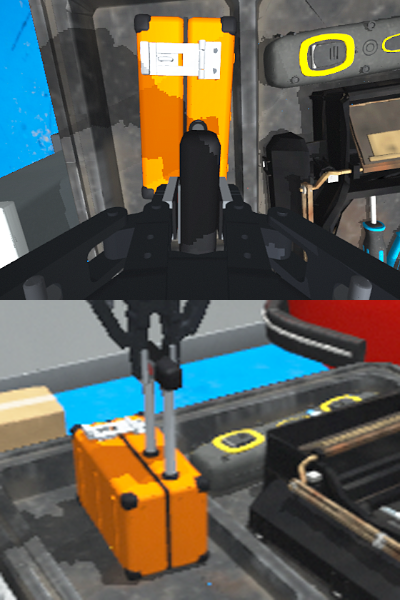

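The hasp is flat on the catch at about (180,58). The handle is drawn fully out against the solid stop, with its tubes visible and still gripped, so I'm handing in.

```bash
python3 -c "
from cell import env
print(env.close_job())"
```

```text
the job is handed in; nothing more can be done
None
```

The hasp is closed flat on the catch, the handle is drawn out to its second stop and still gripped there, the small parts were not touched, and the job was handed in at about 9 s of the 45 s (no verdict was shown).

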